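# Set the pointer of the length gauge to the notched stop

### The job

Lift the loose metal cap off the knob of the length gauge and set it down upright inside the open tray, without dropping it. Then turn the knob, a little at a time, until the tip of the gauge's pointer stands squarely opposite the slot in the notched stop (not the plain stop), and let go. Move the pointer only by the knob, never by touching it, and leave the two candlesticks standing where they are.

Things in the scene. Friction and masses are not known exactly. Their poses are not given: they have to be found in the camera images.
- gauge: Bench length gauge fixed to the table: dark base plate 190 x 290 x 12 mm (x, y, z). Origin: centre of its underside; x towards the stops, y along the rail. Grey housing 66 x 74 mm at x = -55 mm, y = 0, its top 40 mm above the table, carries the knob; the pointer slides on a rail at x = +15 mm; two stops stand from x = +62 mm outwards. All but housing, knob and cap is below 35 mm.
- knob_grip (a point): On the vertical axis of the knob, 64 mm above the table: the height to grip. The knob is a round black ribbed cylinder 38 mm in diameter (ribs included) from 45 to 75 mm above the table, on the gauge's housing; it can be gripped across at any yaw. At the start it is hidden under the cap.
- knob (a joint): Angle of the knob in rad, -3.4 to 3.4 between its ends, positive anticlockwise seen from above. It turns stiffly (about 0.04 N m) and stays where it is left. Each rad moves the pointer 20 mm, anticlockwise along +y of the gauge; pointer at the gauge's y = 0 when this is 0.
- pointer: Aluminium carriage 30 x 30 mm on the rail, driven by the knob, with a flat steel needle pointing along the gauge's +x, towards the stops. Origin at the needle's tip (4 mm wide, 28 mm above the table); axes parallel to the gauge's. It slides along the gauge's y, 68 mm either side of the middle. Not to be touched.
- notched_stop: The mark. Aluminium stop clamped on the gauge's plate: 44 mm wide (y), 26 mm deep (x), top 30 mm above the table, with a slot 12 mm wide and 20 mm deep, open on top and towards the needle. Origin at the slot's mouth: middle of its width, underside of the stop; 4 mm beyond the needle's tip in x. Axes parallel to the gauge's. It does not move.
- plain_stop: Aluminium stop like the other but solid and only 20 mm wide, without a slot, on the other half of the gauge. Origin at the middle of its edge that faces the needle, at its underside. Not the mark.
- cap: Loose aluminium cap standing on the housing over the knob: a cup upside down, 58 mm outside and 52 mm inside diameter, 44 mm high, with a stub 18 mm in diameter rising 22 mm above its top (total height 66 mm), about 0.12 kg. Origin at the centre of its open underside; z up through the stub.
- cap_stub (a point): On the axis of the cap, at the middle of the stub (56 mm above the cap's underside): the height to grip.
- tray: Open grey plastic tray fixed to the table, outside 150 x 130 mm (x, y), 22 mm high, walls and floor 4 mm thick. Origin at the centre of its underside. Empty.
- candlestick_a: Loose brass candlestick 200 mm tall, foot 90 mm in diameter, standing at the right of the table. Origin at the centre of its foot, z up.
- candlestick_b: The same, at the left of the table.
There are look-alikes about, which are no part of the job. Leave any orange, pink or yellow look-alike of the cap alone.

How it is judged:
By the outcome, as a careful person would: the job done as asked, in the order asked, and still so for the second after the job is handed in, with the robot touching nothing.
It also fails if it takes over 72 s, if anything falls off the work surface, if the arm or the gripper's body presses on something with over 40 N, if the wrist force passes 120 N, or if a joint passes its speed limit or range.

### The arm

A 6-joint arm with a two-finger parallel gripper is mounted at the origin on the work surface. World frame = base frame: x ahead of the robot, y to its left, z up, the work surface at z = 0. Lengths are in mm, angles in rad, forces in N, time in s.
With the tool pointing down it reaches from about 350 to 775 mm from the base axis. Payload 7.3 kg.
Tool frame: the origin (TCP) lies on the centre line of the jaws, within the pads' length; the fingertips stand 14 mm ahead of it and the grasp point (between the pads) lies 5 mm behind it; z points along the fingers, y is the line along which they close (so a half turn about z gives the same grasp; the last joint's range is limited). The gripper opens to 92 mm and grips with 3 to 60 N. Pads are 19 mm wide; open, the fingers measure 130 mm over their backs; the gripper's body (75 mm by 190 mm) begins 47 mm behind the grasp point.
Start: joints at [1.018, 0.342, 1.524, -0, 1.275, -0.146], TCP at [207.716, 482.182, 219.841] pointing down, gripper open.
Joint ranges: [-2.53, 2.53], [-0.77, 2.02], [0.04, 2.7], [-1, 4.14], [0.28, 2.66], [-3.11, 3.11]. Speed limits (rad/s): [2.57, 2.57, 3.14, 3.14, 3.14, 3.14].

### API

Orientations are given as [roll, pitch, yaw] about the fixed x, y, z axes, in that order (R = Rz(yaw) Ry(pitch) Rx(roll)).
In Python, from plant import get_obs, capture, bot, spot_in, trace, pinpoint gives the robot as it stands.
- The arm moves only by the tool play_rows, never from a script. Its argument "rows" is a list of rows, each a list of 2 entries, a list of its own where there are three numbers: the shift along the world's x, y, z in units of 3 cm (1.0 is 3 cm), then the turn, a rotation vector about the world's x, y, z in units of 8 degrees (1.0 is 8 degrees). A call has 1 to 12 rows; each row shifts and turns the commanded pose from where the row before left it; what a row does not reach is not made up. A row lasts 1/8 s, in which the tool goes at most 62.5 mm and 10.7 degrees, less where a joint would pass 70% of its speed; a pose out of reach is approached as far as the arm can. A call with a number of a shift or a turn outside -1 to 1 is refused whole. A call with a gripper value outside its range is refused whole. "hand" is the opening, from -1 (shut) to 1 (fully open), set as the call begins (left out, the last holds). The fingers move at their own pace and stop on an object; the grip force is fixed at half the most. Time passes only in rows, so rows that do not move let the fingers close. It gives the time, the measured TCP pose, the force, the opening and the grip force at its end, in the units of the state.
- get_obs(): the state, without advancing time (a new reading comes with each control period).
- capture(name): name is "side" or "top" or "wrist"; returns a dict with "frame" (400x640x3 uint8, red, green, blue), "fov_y" (degrees; the focal length in pixels is half the picture's height over the tangent of half this angle, whatever the lens; pixels are square), "cx", "cy" (the principal point, pixels), "rvec" (rotation vector, rad) and "tvec" (3), from world to camera coordinates, as OpenCV has them; the wrist camera has in their place "hand_eye" (4x4, takes a point from camera to tool coordinates, whose origin is the TCP and whose axes are the flange's). Camera axes: x right, y down, z forward; pixel columns grow to the right and rows downward; lengths in mm; the calibration is good to about 2 mm. The wrist camera is an equidistant fisheye: a pixel r from the principal point sees the ray r / f radians off the axis. A picture is of the moment at which its call begins: read the wrist's pose just before it. There is no depth.
- bot.close_job(): hands the job in; it is judged then, once.
Trained networks look in the newest picture that a camera, given by its name, has taken for a name from the list of things; names that differ only in an ending like _2 or _b are one class to them, and where a whole thing is asked for, a point or a joint stands for the part that bears it (a point fixed in the world has none). Each returns a list of dicts, best first, with "p" (0 to 1); they miss things now and then, are a little off and sometimes report something else, mostly with a low value. They report only what shows in the picture. A call takes as long as a camera call. They do not tell look-alikes from the thing itself.
- spot_in(query, camera): "at" ([row, column] in pixels, amid what is visible of it).
- trace(query, camera): "mask" (400x640 bool, what is visible of it) and "at" ([row, column] in pixels, amid what is visible of it).
- pinpoint(query, camera): "at" ([row, column] in pixels: a listed point, or the origin of a listed thing).
The state is a dict: "time": time; "joint_positions": joint angles; "dq": joint speeds; "tau": joint torques, N m; "tool_pos": TCP position; "tcp_rot": TCP orientation; "contact_force": force on the tool from outside, world axes, zero at the start; "moment": the same for the moment, N m; "grip_width": finger opening in mm; "finger_force": force on a finger pad.
Only numpy, scipy, OpenCV 4.12 (cv2) and the standard library are available. Lean on these libraries where they do the work, as an engineer would, in place of code of your own. Each camera call takes 0.05 s, during which the arm holds its last target. There are 200 camera calls.

## Working session

There is one attempt and no reset: what is moved stays moved. The work goes in short steps, Python scripts to look and compute and a tool call to move; the robot and the scene stay as the last step left them, time stands still between calls to the robot, and variables do not carry over. Pictures are saved under pics/ and viewed, at most 10 in all, crops included, and the job is handed in when it is done.

Besides the shell and the picture viewer there is one more tool, called after "Call:" in YAML: its name, and indented under it one key for each argument. play_rows: Moves the arm, as the interface text tells. Shifts and turns lie within -1 to 1; 1 stands for 3 cm of shift or 8 degrees of turn. Its arguments: {"type":"object","properties":{"rows":{"type":"array"},"hand":{"type":"number"}},"required":["rows"]}

```bash
mkdir -p pics
cat > h.py <<'E'
import numpy as np, cv2
from plant import get_obs, capture, bot, spot_in, trace, pinpoint
from scipy.spatial.transform import Rotation as R
def foc(c): return 200/np.tan(np.radians(c["fov_y"])/2)
def ray(c,at,o=None):
    """world ray origin, dir for pixel [row,col]"""
    r,cc=at; f=foc(c); u=np.array([cc-c["cx"],r-c["cy"]])
    if "rvec" in c:
        M=cv2.Rodrigues(np.array(c["rvec"],float))[0]; t=np.array(c["tvec"],float).ravel()
        d=np.array([u[0]/f,u[1]/f,1]); return -M.T@t, M.T@d/np.linalg.norm(d)
    th=np.hypot(*u)/f; n=u/max(np.hypot(*u),1e-9)
    d=np.array([n[0]*np.sin(th),n[1]*np.sin(th),np.cos(th)])
    H=np.array(c["hand_eye"]); W=R.from_euler('xyz',o["tcp_rot"]).as_matrix()
    return W@H[:3,3]+np.array(o["tool_pos"]), W@H[:3,:3]@d
def atz(c,at,z,o=None):
    p,d=ray(c,at,o); return p+d*(z-p[2])/d[2]
def proj(c,P):
    M=cv2.Rodrigues(np.array(c["rvec"],float))[0]; q=M@np.array(P,float)+np.array(c["tvec"],float).ravel(); f=foc(c)
    return np.array([c["cy"]+f*q[1]/q[2],c["cx"]+f*q[0]/q[2]])
def save(c,n): cv2.imwrite(f"pics/{n}.png",c["frame"][:,:,::-1])
E
python3 - <<'E'
from h import *
np.set_printoptions(precision=1,suppress=True)
o=get_obs(); print(o)
cs={}
for n in("top","side","wrist"):
    cs[n]=capture(n); save(cs[n],n+"0")
    print(n,cs[n]["fov_y"],cs[n]["cx"],cs[n]["cy"])
z=dict(cap=0,cap_stub=101,gauge=0,tray=0,notched_stop=12,plain_stop=12,pointer=28,candlestick_a=0,knob_grip=64)
for q in z:
  for n in cs:
    for d in pinpoint(q,n)[:5]:
        if d["p"]>.2: print(q,n,round(d["p"],2),np.array(d["at"]),atz(cs[n],d["at"],45 if q=="cap" else z[q],o))
E
cd pics; python3 -c "
import cv2,numpy as np
a=cv2.imread('top0.png');b=cv2.imread('side0.png');cv2.imwrite('ts0.png',cv2.resize(np.vstack([a,b]),(480,600),interpolation=cv2.INTER_AREA))"
```

```text
{'time': 0.0, 'joint_positions': array([ 1. ,  0.3,  1.5, -0. ,  1.3, -0.1]), 'dq': array([-0., -0.,  0., -0.,  0.,  0.]), 'tau': array([  0. , -43.1, -24.4,   0.1,   0.1,  -0. ]), 'tool_pos': array([207.5, 481.8, 219.1]), 'tcp_rot': array([-3.1, -0. ,  2.7]), 'contact_force': array([ 0.3,  0.1, -0.7]), 'moment': array([ 0.1,  0. , -0.1]), 'finger_force': 0.0, 'grip_width': 91.89075189658075}
top 43.45975940460874 320.28947449271055 200.25895719956327
side 44.231982496841184 313.6737143255274 192.66658905359475
wrist 65.70646984690485 316.0640883252985 198.01408913273602
cap top 0.83 [185.1 344.2] [ 569.4 -106.2   45. ]
cap top 0.8 [242.9 304.4] [376.4  19.7  45. ]
cap top 0.75 [201.4 209.5] [504.6 334.   45. ]
cap top 0.74 [258.8 256.1] [321.6 174.1  45. ]
cap top 0.68 [195.9 276. ] [528.1 117.   45. ]
cap side 0.86 [237.3 285.9] [529.4 144.7  45. ]
cap side 0.71 [220.7 288.8] [545.2  86.5  45. ]
cap side 0.69 [181.1 303.9] [564.8 -77.8  45. ]
cap side 0.64 [279.6 351.7] [323.4 210.9  45. ]
cap side 0.62 [317.5 255.6] [500.2 394.8  45. ]
cap_stub top 0.72 [241.7 303.6] [377.6  20.8 
[... 708 characters left out ...]
65. 296.] [639.6  56.   12. ]
notched_stop side 0.56 [235.9 286.5] [541.2 114.   12. ]
notched_stop side 0.49 [213.4 264.3] [634.1  59.2  12. ]
notched_stop side 0.28 [230.4 272.1] [586.6 110.3  12. ]
plain_stop top 0.6 [161.1 270.1] [650.9 143.9  12. ]
plain_stop side 0.63 [229.3 245.1] [658.6 134.5  12. ]
plain_stop side 0.5 [234.2 285.9] [545.2 108.9  12. ]
pointer top 0.53 [161.9 279.5] [645.6 110.8  28. ]
pointer side 0.6 [219.  251.6] [651.3 105.2  28. ]
candlestick_a top 0.96 [183.2 441. ] [ 591.3 -436.8    0. ]
candlestick_a top 0.67 [160.1 188.8] [650.1 421.4   0. ]
candlestick_a side 0.87 [129.2 333.8] [ 581.4 -409.7    0. ]
candlestick_a side 0.77 [313.3 195.3] [656.3 414.2   0. ]
```

View pics/top0.png

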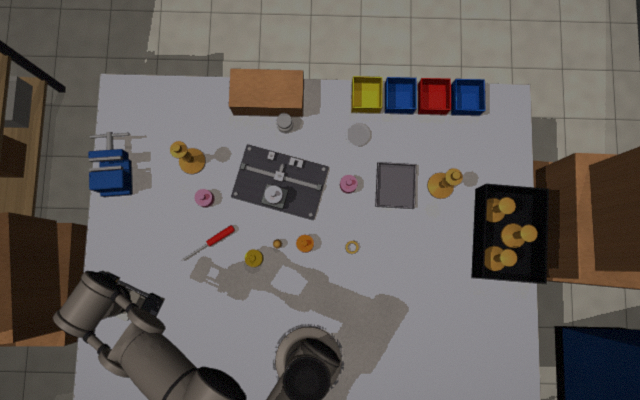

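View pics/side0.png

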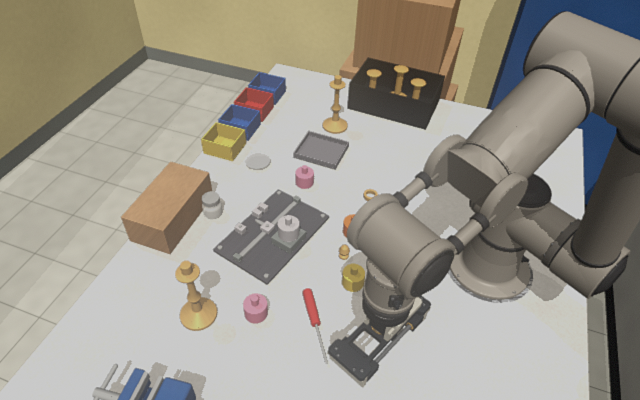

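The top view's cap-shaped candidates are pink (184,349), pink (198,204), orange (243,305), yellow (259,255), a loose grey item (122,285), and the bare aluminium one on the gauge housing (195,274). The task describes the last one. I'll check it in a close crop and triangulate it.

Run:
```python
from h import *
np.set_printoptions(precision=1,suppress=True)
o=get_obs(); t=capture("top"); s=capture("side")
a=cv2.resize(t["frame"][125:235,220:340],None,fx=5,fy=5,interpolation=cv2.INTER_CUBIC)
cv2.imwrite("pics/crop1.png",a[:,:,::-1])
def tri(a,b):
    p,d=ray(t,a);q,e=ray(s,b)
    k=np.linalg.lstsq(np.c_[d,-e],q-p,rcond=None)[0]; A=p+k[0]*d;B=q+k[1]*e
    return (A+B)/2,np.linalg.norm(A-B)
def near(L,rc): return min(L,key=lambda d:np.hypot(*(np.array(d["at"])-rc)))["at"]
for q,a,b in(("cap_stub",(192,273),(222,285)),("gauge",(187,280),(234,272)),("tray",(185,393),(149,323)),("notched_stop",(165,296),(213,264)),("plain_stop",(161,270),(229,245)),("pointer",(162,279),(219,251)),("candlestick_a",(183,441),(129,334)),("candlestick_a",(160,189),(313,195))):
    x=near(pinpoint(q,"top"),a);y=near(pinpoint(q,"side"),b); print(q,np.array(x),np.array(y),*tri(x,y))
```

```text
cap_stub [193.9 271.8] [221.3 287.6] [529.4 127.1  90.6] 3.0166059520450195
gauge [184.6 278.3] [234.8 274. ] [575.8 115.1   1.9] 6.107141140252403
tray [183.3 395.4] [152.5 321.4] [ 585.5 -284.1   -9.5] 6.669354838075948
notched_stop [169.8 294.3] [210.9 261.5] [629.9  63.3  25.4] 19.297405044829443
plain_stop [160.5 268.4] [229.7 245.5] [649.3 148.   28.7] 0.026458962543403297
pointer [164.3 278.5] [221.  254.1] [637.5 113.8  33.6] 2.798473388583927
candlestick_a [181.3 439.4] [129.9 333.8] [ 596.3 -438.9  -26.5] 12.108570082416264
candlestick_a [161.  189.3] [314.9 198.3] [645.4 418.    5.3] 0.9337747256328559
```

View pics/crop1.png

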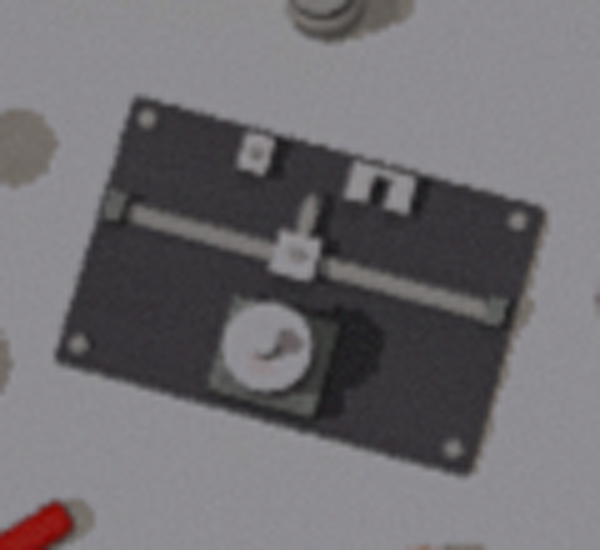

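The crop shows a bare aluminium cap with a stub on the grey housing at crop (268,347), which is top (194,274), and its colour and place match the description. The notched stop is at crop (380,188), the plain stop at (256,153) and the needle tip at about (312,197). Next I'll fit the gauge pose from the plate corners.

Run:
```python
from h import *
np.set_printoptions(precision=2,suppress=True)
o=get_obs(); t=capture("top"); w=capture("wrist")
P=np.array([atz(t,(y/5+125-.4,x/5+220-.4),12)[:2] for x,y in((137,97),(545,208),(470,472),(58,358))])
Q=np.array([[95,145],[95,-145],[-95,-145],[-95,145]])
A=P-P.mean(0);th=np.arctan2((Q[:,0]*A[:,1]-Q[:,1]*A[:,0]).sum(),(Q*A).sum())
c,s=np.cos(th),np.sin(th);M=np.array([[c,-s],[s,c]])
print(P.mean(0),np.degrees(th),A@M-Q, "knob",P.mean(0)+M@[-55,0])
L=[((x,y),z) for x,y,z in((312,195,28),(381,183,30),(255,140,30))]
for (x,y),z in L: print((atz(t,(y/5+124.6,x/5+219.6),z)[:2]-P.mean(0))@M)
print(w["hand_eye"],o["tcp_rot"],o["tool_pos"])
T=trace("tray","top")[0]; print(T["p"]); r,cc=np.nonzero(T["mask"]); print(r.min(),r.max(),cc.min(),cc.max())
rc=cv2.minAreaRect(np.c_[cc,r].astype(np.float32)); print(rc,atz(t,rc[0][::-1],22))
```

```text
[583.07 107.97] -14.156486231286895 [[-2.28 -1.58]
 [-1.92  1.3 ]
 [ 2.11  2.02]
 [ 2.09 -1.74]] knob [529.74 121.42]
[56.58  8.34]
[ 76.45 -34.08]
[82.05 55.25]
[[  -0.     -0.96   -0.29   80.53]
 [   1.     -0.      0.     -1.53]
 [  -0.     -0.29    0.96 -164.59]
 [   0.      0.      0.      1.  ]] [ 3.14 -0.    2.73] [207.72 482.17 219.83]
0.97
161 208 374 416
((395.89703369140625, 185.33824157714844), (41.10932159423828, 46.708168029785156), 4.39870548248291) [ 576.57 -280.28   22.  ]
```

Call:
play_rows:
  rows:
    - [[0.895,-1,0],[0,0,0]]
    - [[0.895,-1,0],[0,0,0]]
    - [[0.895,-1,0],[0,0,0]]
    - [[0.895,-1,0],[0,0,0]]
    - [[0.895,-1,0],[0,0,0]]
    - [[0.895,-1,0],[0,0,0]]
    - [[0.895,-1,0],[0,0,0]]
    - [[0.895,-1,0],[0,0,0]]
    - [[0.895,-1,0],[0,0,0]]
    - [[0.895,-1,0],[0,0,0]]
    - [[0.895,-1,0],[0,0,0]]
    - [[0.895,-1,0],[0,0,0]]
  hand: 1

```text
time: 4.05
tool_pos: [530.7, 121.1, 219.9]
tcp_rot: [3.141, 0.0, 2.735]
contact_force: [-0.0, 0.1, 0.7]
grip_width: 91.4
finger_force: 0.0
```

Run:
```python
from h import *
np.set_printoptions(precision=2,suppress=True)
o=get_obs(); w=capture("wrist"); save(w,"w1"); print(o["time"],o["tool_pos"],o["tcp_rot"],o["joint_positions"])
for q,z in dict(cap_stub=95,cap=40,knob_grip=64,gauge=0,pointer=28,notched_stop=12,plain_stop=12).items():
    for d in pinpoint(q,"wrist")[:2]: print(q,round(d["p"],2),np.array(d["at"]),atz(w,d["at"],z,o))
```

```text
4.05 [530.74 121.1  219.89] [3.14 0.   2.73] [ 0.08  0.38  1.47  0.    1.29 -1.08]
cap_stub 0.85 [ 96.1 499.1] [511.77 334.31  95.  ]
cap_stub 0.84 [ 92.5 176.8] [384.56  33.77  95.  ]
cap 0.82 [ 93.  200.5] [386.13  38.12  40.  ]
cap 0.81 [ 93.1 474.7] [508.38 335.41  40.  ]
gauge 0.78 [207.4 326.7] [582.43 112.53   0.  ]
pointer 0.71 [253.3 337.9] [636.92 104.54  28.  ]
notched_stop 0.65 [256.5 304.2] [631.42  58.72  12.  ]
```

View pics/w1.png

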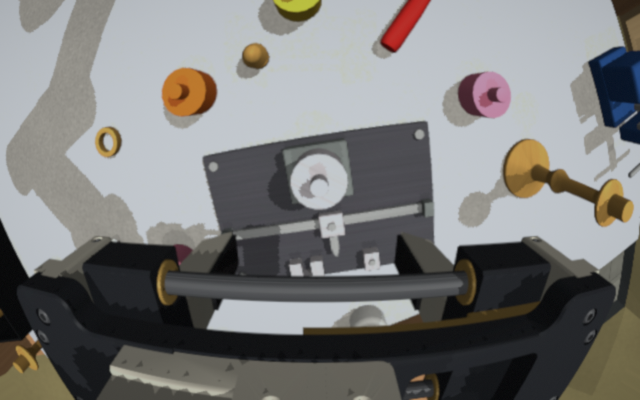

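The wrist picture shows the cap top disc at about (181,319), its stub top at about (186,320), the needle tip at about (252,336), the notch at about (268,308) and the plain stop at (258,372).

Run:
```python
from h import *
np.set_printoptions(precision=2,suppress=True)
o=get_obs(); w=capture("wrist"); 
g=w["frame"].min(2); m=np.zeros_like(g); m[140:225,270:365]=(g[140:225,270:365]>150)
n,l,st,ce=cv2.connectedComponentsWithStats(m); k=1+np.argmax(st[1:,4]); print(st[k],ce[k])
(x,y),r=cv2.minEnclosingCircle(np.argwhere(l==k)[:,::-1].astype(np.float32)); print(x,y,r,atz(w,(y,x),84,o))
for d in trace("cap","wrist")[:6]: print(round(d["p"],2),d["at"])
print(atz(w,(186,320),106,o))
a=cv2.resize(w["frame"][110:290,200:440],None,fx=3.3,fy=3.3,interpolation=cv2.INTER_CUBIC); cv2.imwrite("pics/c2.png",a[:,:,::-1])
```

```text
[ 290  156   56   55 2210] [318.37 182.89]
317.6274108886719 183.507080078125 28.383453369140625 [526.49 124.42  84.  ]
0.78 [179.1, 319.7]
0.67 [96.1, 187.6]
0.67 [95.0, 484.0]
0.63 [251.6, 180.7]
0.27 [260.8, 373.4]
[524.31 127.62 106.  ]
```

View pics/c2.png

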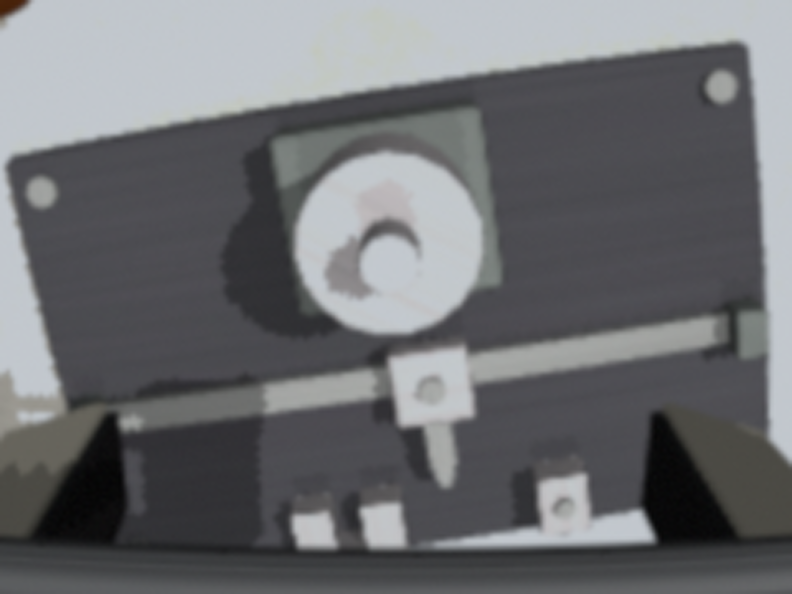

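The zoomed view puts the cap disc centre at crop (388,243) and the stub top at (390,262). That places the cap axis at about (527,124). The slot shows at crop (349,520). I'll descend with the fingertips stopping just above the cap's shoulder.

Call:
play_rows:
  rows:
    - [[-0.12,0.1,-0.8],[0,0,0]]
    - [[0,0,-0.8],[0,0,0]]
    - [[0,0,-0.8],[0,0,0]]
    - [[0,0,-0.8],[0,0,0]]
    - [[0,0,-0.35],[0,0,0]]
    - [[0,0,-0.25],[0,0,0]]
    - [[0,0,-0.15],[0,0,0]]
    - [[0,0,0],[0,0,0]]

```text
time: 5.55
tool_pos: [526.5, 125.2, 101.6]
tcp_rot: [3.141, 0.0, 2.735]
contact_force: [-0.6, -0.7, -0.2]
grip_width: 91.8
finger_force: 0.0
```

Run:
```python
from h import *
np.set_printoptions(precision=2,suppress=True)
o=get_obs(); w=capture("wrist"); print(o["tool_pos"],o["contact_force"])
a=cv2.resize(w["frame"][90:330,150:490],None,fx=2.3,fy=2.3,interpolation=cv2.INTER_CUBIC); cv2.imwrite("pics/c3.png",a[:,:,::-1])
```

```text
[526.47 125.21 101.58] [-0.57 -0.7  -0.2 ]
```

View pics/c3.png

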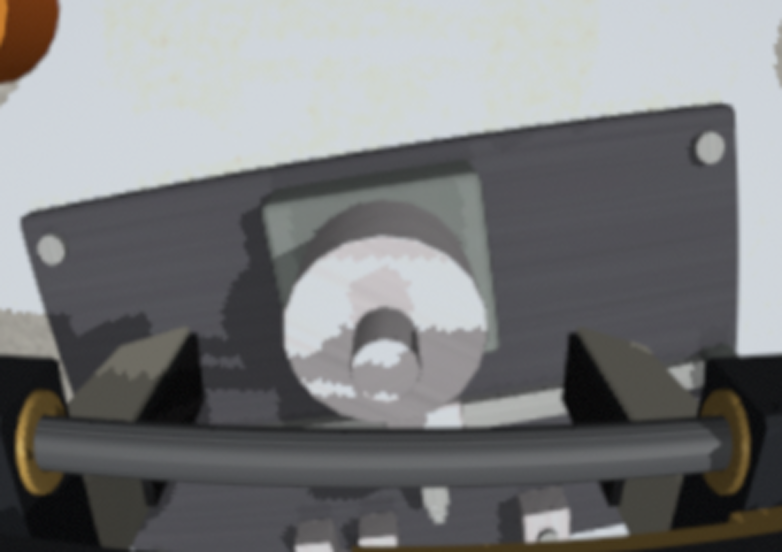

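The fingers straddle the stub: its top is at crop (386,368), about midway between the fingers. I'll check its fore-aft position numerically.

Run:
```python
from h import *
np.set_printoptions(precision=2,suppress=True)
o=get_obs(); w=capture("wrist")
for at,z in(((368/2.3+90,386/2.3+150),106),((330/2.3+90,386/2.3+150),84)):
    p=atz(w,at,z,o); print(p,R.from_euler('xyz',o["tcp_rot"]).as_matrix().T@(p-o["tool_pos"]))
```

```text
[526.67 124.68 106.  ] [-0.27 -0.47 -4.24]
[526.   125.11  84.  ] [ 0.53 -0.35 17.76]
```

Within 0.5 mm of centred. Closing.

Call:
play_rows:
  rows:
    - [[0,0,0],[0,0,0]]
    - [[0,0,0],[0,0,0]]
    - [[0,0,0],[0,0,0]]
    - [[0,0,0],[0,0,0]]
    - [[0,0,0],[0,0,0]]
    - [[0,0,0],[0,0,0]]
    - [[0,0,0],[0,0,0]]
    - [[0,0,0],[0,0,0]]
    - [[0,0,0],[0,0,0]]
    - [[0,0,0],[0,0,0]]
  hand: -1

```text
time: 6.9
tool_pos: [526.3, 125.2, 101.3]
tcp_rot: [3.142, -0.0, 2.735]
contact_force: [-0.3, 0.3, 0.8]
grip_width: 1.2
finger_force: 0.0
```

Grip width is 1.2 mm, so the grip missed. Looking.

Run:
```python
from h import *
np.set_printoptions(precision=2,suppress=True)
o=get_obs(); w=capture("wrist"); print(o["tool_pos"],o["grip_width"],o["finger_force"])
s=capture("side")
a=cv2.resize(w["frame"][90:330,190:450],(650,600),interpolation=cv2.INTER_CUBIC); b=cv2.resize(s["frame"][180:280,230:350],(800-650,125))
c=cv2.resize(s["frame"][190:260,250:330],(400,350),interpolation=cv2.INTER_CUBIC)
a=cv2.resize(a,(400,369)); f=np.zeros((369,800,3),np.uint8); f[:,:400]=a; f[:350,400:]=c
cv2.imwrite("pics/c4.png",f[:,:,::-1])
```

```text
[526.32 125.17 101.32] 1.1634531549428673 0.0
```

View pics/c4.png

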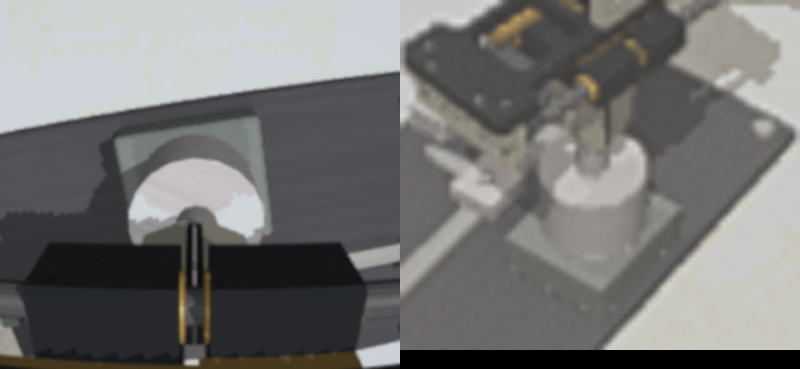

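Run:
```python
from h import *
np.set_printoptions(precision=1,suppress=True)
o=get_obs(); s=capture("side"); t=capture("top")
for xy in((526.3,125.2),(529.7,121.4),(533,122)):
  for z in(40,84,87,106): 
    p=proj(s,(*xy,z)); print(xy,z,400+(p[1]-250)*5,(p[0]-190)*5, proj(t,(*xy,z)))
a=cv2.resize(s["frame"][180:262,240:340],(730,600),interpolation=cv2.INTER_CUBIC)
cv2.imwrite("pics/c5.png",a[:,:,::-1])
```

```text
(526.3, 125.2) 40 598.8597053569797 218.47608063404138 [196.6 273.6]
(526.3, 125.2) 84 597.7065062238961 164.42361538172634 [194.7 272.5]
(526.3, 125.2) 87 597.6258857501728 160.64479242779072 [194.6 272.4]
(526.3, 125.2) 106 597.1091677835077 136.42531537724778 [193.7 271.8]
(529.7, 121.4) 40 595.7743950480989 211.7744863177245 [195.6 274.8]
(529.7, 121.4) 84 594.5512317690091 157.70204592034673 [193.7 273.7]
(529.7, 121.4) 87 594.4657255046573 153.92206620560927 [193.5 273.6]
(529.7, 121.4) 106 593.9177100358879 129.69591890502983 [192.7 273.1]
(533, 122) 40 589.7536630666713 210.85541921310124 [194.6 274.7]
(533, 122) 84 588.3886042792454 156.77695310897462 [192.6 273.5]
(533, 122) 87 588.2931793732084 152.99657925682894 [192.5 273.4]
(533, 122) 106 587.6815967766433 128.76798996612052 [191.6 272.9]
```

View pics/c5.png

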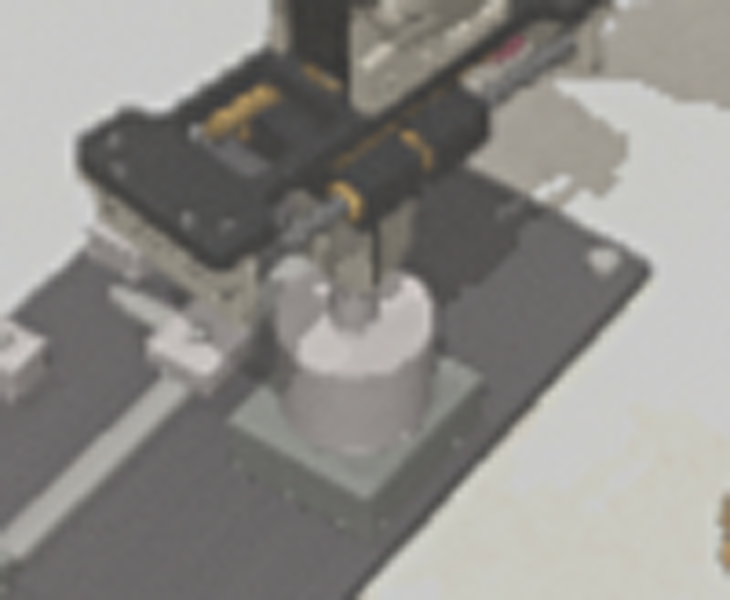

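This shows the closed fingertips (c5 (362,285)) resting over the stub's top rather than around it, so the effective tip is higher than I assumed. I'll reopen and go to the stated grip height (grasp point at 95, TCP about 90), and the closing width will show what I hold.

Call:
play_rows:
  rows:
    - [[0,0,0],[0,0,0]]
    - [[0,0,0],[0,0,0]]
    - [[0,0,0],[0,0,0]]
    - [[0,0,0],[0,0,0]]
    - [[0,0,0],[0,0,0]]
    - [[0,0,0],[0,0,0]]
    - [[0,0,0],[0,0,0]]
    - [[0,0,0],[0,0,0]]
    - [[0.05,-0.05,-0.2],[0,0,0]]
    - [[0,0,-0.17],[0,0,0]]
    - [[0,0,0],[0,0,0]]
  hand: 1

```text
time: 8.48
tool_pos: [527.4, 123.6, 89.5]
tcp_rot: [-3.141, -0.001, 2.735]
contact_force: [-0.6, -0.1, 0.5]
grip_width: 91.8
finger_force: 0.0
```

Call:
play_rows:
  rows:
    - [[0,0,0],[0,0,0]]
    - [[0,0,0],[0,0,0]]
    - [[0,0,0],[0,0,0]]
    - [[0,0,0],[0,0,0]]
    - [[0,0,0],[0,0,0]]
    - [[0,0,0],[0,0,0]]
    - [[0,0,0],[0,0,0]]
    - [[0,0,0],[0,0,0]]
    - [[0,0,0],[0,0,0]]
    - [[0,0,0],[0,0,0]]
  hand: -1

```text
time: 9.72
tool_pos: [527.8, 123.7, 90.2]
tcp_rot: [3.141, -0.0, 2.735]
contact_force: [-0.3, 0.3, -0.3]
grip_width: 16.8
finger_force: 30.0
```

Holding the stub: 16.8 mm at 30 N. Lifting.

Call:
play_rows:
  rows:
    - [[0,0,0.15],[0,0,0]]
    - [[0,0,0.3],[0,0,0]]
    - [[0,0,0.5],[0,0,0]]
    - [[0,0,0.7],[0,0,0]]
    - [[0,0,0.7],[0,0,0]]
    - [[0,0,0.6],[0,0,0]]
    - [[0,0,0.35],[0,0,0]]
    - [[0,0,0],[0,0,0]]
    - [[0,0,0],[0,0,0]]

```text
time: 10.85
tool_pos: [527.4, 123.6, 188.7]
tcp_rot: [-3.141, -0.001, 2.735]
contact_force: [-0.4, -0.2, -1.2]
grip_width: 16.9
finger_force: 30.0
```

Run:
```python
from h import *
np.set_printoptions(precision=1,suppress=True)
o=get_obs(); w=capture("wrist"); s=capture("side"); print(o["grip_width"],o["contact_force"])
f=np.zeros((360,800,3),np.uint8); f[:300,:400]=cv2.resize(w["frame"][60:360,120:520],(400,300)); f[:,400:]=cv2.resize(s["frame"][160:250,240:340],(400,360),interpolation=cv2.INTER_CUBIC)
cv2.imwrite("pics/c6.png",f[:,:,::-1])
```

```text
16.936062927004453 [-0.4 -0.2 -1.2]
```

View pics/c6.png

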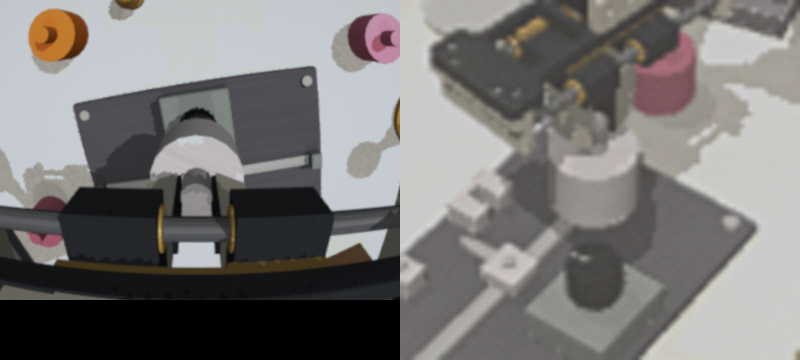

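The cap hangs upright in the fingers (side half (595,180)) and the black knob stands bare at (595,275). Moving to the tray.

Call:
play_rows:
  rows:
    - [[0.05,-0.4,0],[0,0,0]]
    - [[0.08,-0.7,0],[0,0,0]]
    - [[0.12,-1,0],[0,0,0]]
    - [[0.12,-1,0],[0,0,0]]
    - [[0.12,-1,0],[0,0,0]]
    - [[0.12,-1,0],[0,0,0]]
    - [[0.12,-1,0],[0,0,0]]
    - [[0.12,-1,0],[0,0,0]]
    - [[0.12,-1,0],[0,0,0]]
    - [[0.12,-1,0],[0,0,0]]
    - [[0.12,-1,0],[0,0,0]]
    - [[0.12,-1,0],[0,0,0]]

```text
time: 12.45
tool_pos: [567.3, -211.1, 188.8]
tcp_rot: [-3.142, -0.001, 2.734]
contact_force: [0.0, -0.1, -1.1]
grip_width: 16.6
finger_force: 30.0
```

Call:
play_rows:
  rows:
    - [[0.12,-1,0],[0,0,0]]
    - [[0.12,-0.7,0],[0,0,0]]
    - [[0.02,-0.4,0],[0,0,0]]
    - [[0,0,0],[0,0,0]]
    - [[0,0,0],[0,0,0]]

```text
time: 13.08
tool_pos: [575.4, -271.6, 189.2]
tcp_rot: [3.141, -0.001, 2.735]
contact_force: [0.1, 0.2, -0.7]
grip_width: 16.8
finger_force: 30.0
```

Run:
```python
from h import *
np.set_printoptions(precision=1,suppress=True)
o=get_obs(); w=capture("wrist"); s=capture("side"); t=capture("top"); print(o["tool_pos"],o["grip_width"])
for n,c in(("wrist",w),("side",s),("top",t)):
    for d in trace("tray",n)[:1]:
        r,cc=np.nonzero(d["mask"]); print(n,d["p"],r.min(),r.max(),cc.min(),cc.max(),"centre",atz(c,((r.min()+r.max())/2,(cc.min()+cc.max())/2),11,o))
    for d in pinpoint("tray",n)[:1]: print(d["p"],atz(c,d["at"],0,o))
```

```text
[ 575.4 -271.6  189.2] 16.819309966494416
wrist 0.68 98 230 234 385 centre [ 558.1 -273.7   11. ]
0.69 [ 575.5 -279.3    0. ]
side 0.95 131 168 293 348 centre [ 582.4 -274.5   11. ]
0.83 [ 575.4 -272.     0. ]
top 0.56 158 167 289 302 centre [648.4  58.   11. ]
0.7 [ 584.4 -282.3    0. ]
```

Call:
play_rows:
  rows:
    - [[0,0,-0.4],[0,0,0]]
    - [[0,0,-0.8],[0,0,0]]
    - [[0,0,-0.8],[0,0,0]]
    - [[0,0,-0.8],[0,0,0]]
    - [[0,0,-0.7],[0,0,0]]
    - [[0,0,-0.5],[0,0,0]]
    - [[0,0,-0.25],[0,0,0]]
    - [[0,0,-0.13],[0,0,0]]
    - [[0,0,0],[0,0,0]]
    - [[0,0,0],[0,0,0]]

```text
time: 14.78
tool_pos: [575.9, -272.6, 58.6]
tcp_rot: [-3.141, 0.001, 2.735]
contact_force: [0.5, 0.4, -1.0]
grip_width: 16.7
finger_force: 30.0
```

Call:
play_rows:
  rows:
    - [[0,0,-0.04],[0,0,0]]
    - [[0,0,-0.03],[0,0,0]]
    - [[0,0,-0.02],[0,0,0]]
    - [[0,0,0],[0,0,0]]

```text
time: 15.28
tool_pos: [575.5, -272.3, 55.1]
tcp_rot: [3.141, -0.0, 2.735]
contact_force: [-0.3, 0.9, -0.7]
grip_width: 16.7
finger_force: 30.0
```

Call:
play_rows:
  rows:
    - [[0,0,-0.03],[0,0,0]]
    - [[0,0,0],[0,0,0]]
    - [[0,0,0],[0,0,0]]

```text
time: 15.65
tool_pos: [575.5, -272.3, 54.2]
tcp_rot: [3.141, -0.0, 2.735]
contact_force: [0.9, 0.9, -0.4]
grip_width: 16.2
finger_force: 30.0
```

Call:
play_rows:
  rows:
    - [[0,0,-0.02],[0,0,0]]
    - [[0,0,-0.02],[0,0,0]]
    - [[0,0,0],[0,0,0]]

```text
time: 16.02
tool_pos: [576.0, -272.2, 54.0]
tcp_rot: [3.141, 0.001, 2.735]
contact_force: [-0.6, 1.7, 6.1]
grip_width: 16.3
finger_force: 30.0
```

The cap is on the floor (+6 N). Releasing and rising.

Call:
play_rows:
  rows:
    - [[0,0,0],[0,0,0]]
    - [[0,0,0],[0,0,0]]
    - [[0,0,0],[0,0,0]]
    - [[0,0,0],[0,0,0]]
    - [[0,0,0],[0,0,0]]
    - [[0,0,0],[0,0,0]]
    - [[0,0,0.4],[0,0,0]]
    - [[0,0,0.8],[0,0,0]]
    - [[0,0,0.9],[0,0,0]]
    - [[0,0,0.9],[0,0,0]]
    - [[0,0,0.9],[0,0,0]]
    - [[0,0,0.6],[0,0,0]]
  hand: 1

```text
time: 17.52
tool_pos: [575.9, -272.6, 190.7]
tcp_rot: [-3.141, 0.003, 2.735]
contact_force: [0.9, -0.0, -0.4]
grip_width: 91.8
finger_force: 0.0
```

Run:
```python
from h import *
np.set_printoptions(precision=1,suppress=True)
o=get_obs(); w=capture("wrist"); s=capture("side"); t=capture("top"); print(o["tool_pos"],o["grip_width"])
for n,c in(("wrist",w),("side",s)):
    for q,z in(("cap",4),("cap_stub",60),("tray",0)):
        for d in pinpoint(q,n)[:4]: print(n,q,round(d["p"],2),np.array(d["at"]),atz(c,d["at"],z,o))
save(w,"w7"); save(s,"s7")
# knob from top/side (black knob on grey housing)
for n,c in(("top",t),("side",s)):
    for d in pinpoint("knob_grip",n)[:2]+spot_in("knob",n)[:2]: print(n,"knob",round(d["p"],2),np.array(d["at"]),atz(c,d["at"],64))
```

```text
[ 575.9 -272.6  190.7] 91.83441363658
wrist cap 0.67 [172.1 317.9] [ 573.3 -270.7    4. ]
wrist cap 0.61 [126.  433.5] [ 574.4 -122.6    4. ]
wrist cap 0.5 [ 15.7 630.9] [511.9 356.7   4. ]
wrist cap_stub 0.89 [184.9 315.3] [ 572.6 -273.6   60. ]
wrist cap_stub 0.67 [129.  453.3] [ 573.1 -121.7   60. ]
wrist tray 0.29 [ 37.8 592.6] [533.5 208.7   0. ]
side cap 0.85 [179.7 303.7] [ 583.3 -124.     4. ]
side cap 0.76 [284.8 350.4] [327.5 198.7   4. ]
side cap 0.7 [153.5 321.7] [ 574.3 -264.5    4. ]
side cap 0.65 [231.6 350.8] [381.   26.2   4. ]
side cap_stub 0.92 [267.2 355.6] [323.4 181.9  60. ]
side cap_stub 0.91 [220.6 354. ] [374.1  32.7  60. ]
side cap_stub 0.8 [168.9 304.5] [ 577.1 -113.9   60. ]
side cap_stub 0.71 [138.9 324. ] [ 571.4 -273.3   60. ]
side tray 0.69 [150.  321.7] [ 582.  -286.1    0. ]
side tray 0.2 [219.9 249.9] [667.2  88.    0. ]
top knob 0.31 [157.4 194.2] [646.2 387.4  64. ]
top knob 0.65 [194.4 273.9] [530.2 122.4  64. ]
top knob 0.37 [179.7 447.6] [ 592.3 -442.7   64. ]
side knob 0.55 [228.4 290.2] [524.2 126.4  64. ]
side knob 0.61 [230.8 287.8] [526.9 136.6  64. ]
```

The cap stands upright in the tray: stub at about (572,-273), in agreement between both cameras. Back to the knob.

Call:
play_rows:
  rows:
    - [[-0.05,0.4,0],[0,0,0]]
    - [[-0.08,0.7,0],[0,0,0]]
    - [[-0.12,1,0],[0,0,0]]
    - [[-0.12,1,0],[0,0,0]]
    - [[-0.12,1,0],[0,0,0]]
    - [[-0.12,1,0],[0,0,0]]
    - [[-0.12,1,0],[0,0,0]]
    - [[-0.12,1,0],[0,0,0]]
    - [[-0.12,1,0],[0,0,0]]
    - [[-0.12,1,0],[0,0,0]]
    - [[-0.12,1,0],[0,0,0]]
    - [[-0.12,1,0],[0,0,0]]

```text
time: 19.68
tool_pos: [534.5, 62.9, 188.3]
tcp_rot: [3.141, 0.0, 2.736]
contact_force: [-0.1, 0.5, -0.0]
grip_width: 91.6
finger_force: 0.0
```

Call:
play_rows:
  rows:
    - [[-0.1,1,0],[0,0,0]]
    - [[-0.07,0.65,0],[0,0,0]]
    - [[0,0.4,0],[0,0,0]]
    - [[0,0,0],[0,0,0]]
    - [[0,0,0],[0,0,0]]

```text
time: 20.3
tool_pos: [530.6, 121.5, 188.0]
tcp_rot: [-3.141, 0.0, 2.734]
contact_force: [-0.3, 0.5, 0.2]
grip_width: 92.1
finger_force: 0.0
```

Run:
```python
from h import *
np.set_printoptions(precision=1,suppress=True)
o=get_obs(); w=capture("wrist"); print(o["time"],o["tool_pos"],o["grip_width"]); save(w,"w8")
for d in pinpoint("knob_grip","wrist")[:2]: print("knob",round(d["p"],2),np.array(d["at"]),atz(w,d["at"],64,o))
for d in trace("knob","wrist")[:2]: 
    r,c=np.nonzero(d["mask"]); print("mask",round(d["p"],2),d["at"],r.min(),r.max(),c.min(),c.max(),atz(w,((r.min()+r.max())/2,(c.min()+c.max())/2),62,o))
g=w["frame"].max(2); print(np.median(g[140:230,270:365])); 
m=np.zeros_like(g); m[140:225,280:355]=g[140:225,280:355]<45
n,l,st,ce=cv2.connectedComponentsWithStats(m)
for k in np.argsort(-st[1:,4])[:3]+1: print(st[k],ce[k])
for q,z in(("pointer",28),("notched_stop",12),("plain_stop",12)):
    for d in pinpoint(q,"wrist")[:3]: print(q,round(d["p"],2),np.array(d["at"]),atz(w,d["at"],z,o))
```

```text
20.3 [530.6 121.5 188. ] 92.12185025616016
knob 0.59 [189.  319.7] [530.8 123.7  64. ]
mask 0.67 [185.6, 318.0] 164 207 298 339 [527.6 123.8  62. ]
83.0
[ 299  165   39   41 1128] [317.5 184.3]
pointer 0.76 [264.5 338.6] [635.1 104.2  28. ]
notched_stop 0.51 [267.9 302.1] [630.2  57.8  12. ]
plain_stop 0.74 [259.4 374.3] [655.8 145.7  12. ]
```

Call:
play_rows:
  rows:
    - [[-0.07,0.06,-0.5],[0,0,0]]
    - [[0,0,-0.8],[0,0,0]]
    - [[0,0,-0.8],[0,0,0]]
    - [[0,0,-0.8],[0,0,0]]
    - [[0,0,-0.7],[0,0,0]]
    - [[0,0,-0.4],[0,0,0]]
    - [[0,0,-0.2],[0,0,0]]
    - [[0,0,-0.08],[0,0,0]]
    - [[0,0,0],[0,0,0]]
    - [[0,0,0],[0,0,0]]

```text
time: 21.85
tool_pos: [528.8, 124.0, 60.2]
tcp_rot: [3.141, 0.001, 2.735]
contact_force: [0.3, 0.2, 0.7]
grip_width: 91.5
finger_force: 0.0
```

Run:
```python
from h import *
np.set_printoptions(precision=1,suppress=True)
o=get_obs(); w=capture("wrist"); print(o["tool_pos"],o["contact_force"]); save(w,"w9")
W=R.from_euler('xyz',o["tcp_rot"]).as_matrix()
for d in pinpoint("knob_grip","wrist")[:2]: p=atz(w,d["at"],64,o); print("knob",round(d["p"],2),np.array(d["at"]),p,W.T@(p-o["tool_pos"]))
g=w["frame"].max(2); m=np.zeros_like(g); m[180:290,250:385]=g[180:290,250:385]<45
n,l,st,ce=cv2.connectedComponentsWithStats(m)
for k in np.argsort(-st[1:,4])[:3]+1: print(st[k],ce[k])
for x in(-6,-3,0,3,6):
    # project knob top disc (z75) rim extents for axis at tool x offset
    a=np.linspace(0,2*np.pi,60); P=np.c_[19*np.cos(a)+x,19*np.sin(a),np.full(60,-(75-o["tool_pos"][2]))]
    H=np.linalg.inv(np.array(w["hand_eye"])); q=P@H[:3,:3].T+H[:3,3]; th=np.arctan2(np.hypot(q[:,0],q[:,1]),q[:,2]); ph=np.arctan2(q[:,1],q[:,0]); f=foc(w)
    u=w["cx"]+f*th*np.cos(ph); v=w["cy"]+f*th*np.sin(ph); print(x,u.min(),u.max(),v.min(),v.max())
```

```text
[528.8 124.   60.2] [0.3 0.2 0.7]
knob 0.7 [245.6 316.9] [526.2 124.   64. ] [ 2.4 -1.  -3.8]
[ 284  208   67   70 3653] [316.9 244.2]
[369 276   5   1   5] [371. 276.]
[263 276   1   1   1] [263. 276.]
-6 284.5459022071765 352.9228966753984 236.63567584410646 295.510871868874
-3 284.3118185335449 353.19544184022294 231.44188790163852 291.3255818140508
0 284.07932052962644 353.4661165803582 226.1719469242465 287.06141520588227
3 283.8486875386894 353.7345958832918 220.82728382836382 282.7177838417749
6 283.6202094121226 354.0005426133582 215.40954828835356 278.2942024351264
```

Run:
```python
from h import *
o=get_obs(); w=capture("wrist")
H=np.linalg.inv(np.array(w["hand_eye"])); f=foc(w); a=np.linspace(0,2*np.pi,90)
def ext(x,y,z):
    P=np.c_[19*np.cos(a)+x,19*np.sin(a)+y,np.full(90,-(z-o["tool_pos"][2]))]; q=P@H[:3,:3].T+H[:3,3]
    th=np.arctan2(np.hypot(q[:,0],q[:,1]),q[:,2]); ph=np.arctan2(q[:,1],q[:,0]); return w["cx"]+f*th*np.cos(ph),w["cy"]+f*th*np.sin(ph)
for x in(-3,0,3,6): u,v=ext(x,0,45); print(x,v.min(),v.max())
g=w["frame"].astype(int).sum(2)
print("col 317 rows 200-300:",g[200:300:2,317])
```

```text
-3 212.2448754068903 266.04502611793293
0 207.6401294594688 262.115736901419
3 202.98800438789416 258.1304302425347
6 198.28989631762505 254.08924769391945
col 317 rows 200-300: [394 393 393 388 273  70  42  47  41  38  44  51  56  84 116 110 106  89
  86  85  84  81  83  82  82  79  78  77  77  87 191 153 107 107 108 101
  75  78  90 166 210 232 238 263 307 333 333 294 279 265]
```

The knob's rims (rows 208 and 226) match an axis within 1 mm of the tool axis. Gripping.

Call:
play_rows:
  rows:
    - [[0,0,0],[0,0,0]]
    - [[0,0,0],[0,0,0]]
    - [[0,0,0],[0,0,0]]
    - [[0,0,0],[0,0,0]]
    - [[0,0,0],[0,0,0]]
    - [[0,0,0],[0,0,0]]
    - [[0,0,0],[0,0,0]]
    - [[0,0,0],[0,0,0]]
    - [[0,0,0],[0,0,0]]
  hand: -1

```text
time: 23.12
tool_pos: [528.7, 124.6, 59.7]
tcp_rot: [3.14, 0.0, 2.735]
contact_force: [1.6, 5.7, -1.0]
grip_width: 34.9
finger_force: 30.0
```

```bash
cat > ptr.py <<'E'
from h import *
np.set_printoptions(precision=1,suppress=True)
th=np.radians(-14.16); ex=np.array([np.cos(th),np.sin(th)]); ey=np.array([-np.sin(th),np.cos(th)]); G=np.array([583.1,108.])
o=get_obs(); print("t",o["time"],o["tool_pos"],"yaw",o["tcp_rot"][2],"w",o["grip_width"],"F",o["contact_force"],"M",o["moment"],"j6",o["joint_positions"][5])
for n in("wrist","top","side"):
    c=capture(n); cv2.imwrite(f"pics/last_{n}.png",c["frame"][:,:,::-1])
    for q,z in(("pointer",28),("notched_stop",12),("plain_stop",12)):
        for d in pinpoint(q,n)[:2]:
            g=atz(c,d["at"],z,o)[:2]-G
            if d["p"]>.3: print(n,q,round(d["p"],2),np.array(d["at"]),"gauge xy",g@ex,g@ey)
E
python3 ptr.py
```

```text
t 23.125 [528.7 124.6  59.7] yaw 2.7348393603918275 w 34.86149165599578 F [ 1.6  5.7 -1. ] M [ 0.8 -0.2  0. ] j6 -1.0749204050555605
top pointer 0.32 [183.1 277.7] gauge xy -10.79633205783631 3.799785291500405
top notched_stop 0.57 [168.2 294.8] gauge xy 55.840856478264584 -35.675171185666336
top plain_stop 0.58 [159.7 270.7] gauge xy 62.105042977848754 50.77815185604107
side pointer 0.38 [222.2 251.1] gauge xy 60.161952553880354 24.131265869213003
side notched_stop 0.51 [212.7 261.4] gauge xy 69.89835253112983 -32.07886504090297
side plain_stop 0.66 [231.  246.1] gauge xy 60.349562728880606 47.29667617015085
```

Call:
play_rows:
  rows:
    - [[0,0.02,0],[0,0,-0.3]]
    - [[0,0,0],[0,0,-0.6]]
    - [[0,0,0],[0,0,-0.6]]
    - [[0,0,0],[0,0,-0.6]]
    - [[0,0,0],[0,0,-0.4]]
    - [[0,0,0],[0,0,0]]

```text
time: 24.48
tool_pos: [528.6, 124.5, 59.7]
tcp_rot: [3.141, 0.0, 2.386]
contact_force: [2.3, 3.1, -0.4]
grip_width: 34.8
finger_force: 30.0
```

Call:
play_rows:
  rows:
    - [[0,0,0],[0,0,-0.4]]
    - [[0,0,0],[0,0,-0.7]]
    - [[0,0,0],[0,0,-0.7]]
    - [[0,0,0],[0,0,-0.7]]
    - [[0,0,0],[0,0,-0.7]]
    - [[0,0,0],[0,0,-0.7]]
    - [[0,0,0],[0,0,-0.7]]
    - [[0,0,0],[0,0,-0.4]]
    - [[0,0,0],[0,0,0]]

```text
time: 25.6
tool_pos: [528.4, 124.4, 59.7]
tcp_rot: [3.142, 0.0, 1.689]
contact_force: [1.4, 2.2, 1.5]
grip_width: 34.6
finger_force: 30.0
```

```bash
python3 ptr.py
```

```text
t 25.6 [528.4 124.4  59.7] yaw 1.6890499121985654 w 34.64750360617723 F [1.4 2.2 1.5] M [ 0.1  0.  -0. ] j6 -0.02791531452911892
wrist plain_stop 0.84 [204.7 478. ] gauge xy 59.383385965051865 55.531352324747274
top notched_stop 0.54 [168.9 294. ] gauge xy 52.806223353400675 -33.73298850219901
top plain_stop 0.39 [162.2 272. ] gauge xy 55.01434912483558 44.143499009556095
side pointer 0.66 [217.9 256. ] gauge xy 59.44935029687973 3.5200932209575724
side pointer 0.48 [234.8 273.4] gauge xy -19.017374376954464 24.04501687356166
side notched_stop 0.67 [154.3 319.4] gauge xy 81.32360238113864 -347.5205122766281
side notched_stop 0.62 [214.8 263.3] gauge xy 60.225827134112905 -28.846786939207835
side plain_stop 0.42 [233.1 244.1] gauge xy 59.84752317190044 56.44274178021736
```

The pointer follows the knob (about 20.6 mm of travel for 1.05 rad). I'll turn a bit further, then measure needle and slot in a rectified wrist view.

Call:
play_rows:
  rows:
    - [[0,0,0],[0,0,-0.4]]
    - [[0,0,0],[0,0,-0.7]]
    - [[0,0,0],[0,0,-0.7]]
    - [[0,0,0],[0,0,-0.7]]
    - [[0,0,0],[0,0,-0.5]]
    - [[0,0,0],[0,0,0]]

```text
time: 26.95
tool_pos: [528.3, 124.5, 59.7]
tcp_rot: [-3.141, 0.0, 1.269]
contact_force: [1.1, -0.4, 2.3]
grip_width: 34.9
finger_force: 30.0
```

```bash
cat > rect.py <<'E'
from h import *
import sys
np.set_printoptions(precision=0,suppress=True,linewidth=200)
th=np.radians(-14.16); ex=np.array([np.cos(th),np.sin(th)]); ey=np.array([-np.sin(th),np.cos(th)]); G=np.array([583.1,108.])
XS=np.arange(0,110,.5); YS=np.arange(80,-80,-.5)   # rows: x descending, cols: y descending (like top view)
def rect(c,o,z=29):
    X,Y=np.meshgrid(XS[::-1],YS,indexing="ij"); P=G+X[...,None]*ex+Y[...,None]*ey; P=np.dstack([P,np.full(X.shape,z)]).reshape(-1,3)
    if "rvec" in c:
        M=cv2.Rodrigues(np.array(c["rvec"],float))[0]; q=P@M.T+np.array(c["tvec"],float).ravel(); f=foc(c); u=c["cx"]+f*q[:,0]/q[:,2]; v=c["cy"]+f*q[:,1]/q[:,2]
    else:
        W=R.from_euler('xyz',o["tcp_rot"]).as_matrix(); q=(P-o["tool_pos"])@W; H=np.linalg.inv(np.array(c["hand_eye"])); q=q@H[:3,:3].T+H[:3,3]
        t=np.arctan2(np.hypot(q[:,0],q[:,1]),q[:,2]); ph=np.arctan2(q[:,1],q[:,0]); f=foc(c); u=c["cx"]+f*t*np.cos(ph); v=c["cy"]+f*t*np.sin(ph)
    return cv2.remap(c["frame"],u.reshape(X.shape).astype(np.float32),v.reshape(X.shape).astype(np.float32),cv2.INTER_CUBIC)
def prof(im,x0,x1):
    r=im.mean(2)[::-1][(XS>=x0)&(XS<=x1)].mean(0); return r
E
python3 - <<'E'
from rect import *
o=get_obs(); print(o["time"],o["tcp_rot"][2],o["contact_force"])
w=capture("wrist"); t=capture("top"); s=capture("side")
I={n:rect(c,o) for n,c in(("wrist",w),("top",t),("side",s))}
for n in I: print(n,"\n needle",prof(I[n],46,54)[80:260:4],"\n stop",prof(I[n],70,78)[80:260:4])
f=np.vstack([I["wrist"],np.hstack([I["top"],])]); f=np.vstack([f,I["side"]]); cv2.imwrite("pics/r1.png",cv2.resize(f,(291,600))[:,:,::-1]); print(YS[80:260:4])
cv2.imwrite("pics/wr.png",np.hstack([cv2.resize(f,(291,600)),cv2.resize(np.vstack([w["frame"],s["frame"]]),(480,600))])[:,:,::-1])
E
```

```text
26.95 1.2693090192995256 [ 1. -0.  2.]
wrist 
 needle [ 89.  93.  94.  94.  94.  94.  94.  94.  94.  94.  94.  94.  94.  94.  94.  94.  94.  94.  94.  94.  94.  94.  93.  96.  93.  88.  88.  90.  87. 103. 160. 177. 127.  56.  32.  26.  25.  25.  26.
  25.  25.  26.  26.  30.  46.] 
 stop [ 67.  68.  87.  96.  95.  94.  96.  95.  95.  96.  96.  96.  96.  96.  95.  95.  95.  95.  94.  94.  95.  94.  94. 105. 114. 116. 134. 219. 221. 223. 223. 222. 221. 222. 187.  91.  90.  95.  97.
  93. 101. 151. 158.  89.  51.]
top 
 needle [71. 73. 74. 75. 76. 77. 75. 66. 56. 50. 57. 76. 90. 90. 89. 90. 90. 90. 90. 80. 61. 40. 25. 15. 10. 10. 13. 11. 13. 21. 25. 28. 30. 35. 40. 39. 36. 40. 47. 54. 56. 54. 48. 39. 33.] 
 stop [ 45.  35.  34.  38.  47.  56.  58.  59.  58.  56.  56.  56.  55.  54.  55.  55.  51.  48.  49.  52.  56.  58.  57.  55.  59.  73. 103. 132. 148. 149. 149. 147. 146. 131.  96.  54.  35.  30.  36.
  51.  74.  94. 104. 102. 100.]
side 
 needle [104. 103. 103. 103. 104. 103. 103. 103. 103. 102. 102. 103. 104. 103. 103. 102. 102. 102. 103. 104. 101. 102. 104. 105. 104. 101. 104. 119. 144. 165. 172. 162. 137. 110.  91.  84.  84.  83.  82.
  78.  72.  67.  67.  67.  68.] 
 stop [ 99. 100. 102. 102. 102. 103. 103. 103. 102. 103. 101. 101. 101. 102. 102. 101. 101. 100. 103. 115. 129. 135. 132. 130. 140. 164. 186. 191. 189. 188. 188. 188. 176. 147. 125. 117. 109. 103. 107.
 121. 137. 143. 142. 136. 125.]
[ 40.  38.  36.  34.  32.  30.  28.  26.  24.  22.  20.  18.  16.  14.  12.  10.   8.   6.   4.   2.   0.  -2.  -4.  -6.  -8. -10. -12. -14. -16. -18. -20. -22. -24. -26. -28. -30. -32. -34. -36.
 -38. -40. -42. -44. -46. -48.]
```

Wrist view: needle at gauge y ≈ -21.5, stop's left block -12.5 to -28.5, so the slot centre is about -34.5. The side view agrees, with about 12.5 mm to go. I'll turn most of it.

Call:
play_rows:
  rows:
    - [[0,0,0],[0,0,-0.4]]
    - [[0,0,0],[0,0,-0.7]]
    - [[0,0,0],[0,0,-0.7]]
    - [[0,0,0],[0,0,-0.7]]
    - [[0,0,0],[0,0,-0.6]]
    - [[0,0,0],[0,0,-0.4]]
    - [[0,0,0],[0,0,0]]

```text
time: 27.98
tool_pos: [528.2, 124.6, 59.7]
tcp_rot: [-3.141, 0.0, 0.781]
contact_force: [-1.5, -0.1, 3.0]
grip_width: 34.9
finger_force: 30.0
```

```bash
cat > meas.py <<'E'
from rect import *
np.set_printoptions(precision=2,suppress=True)
o=get_obs(); print(o["time"],o["tcp_rot"][2],o["contact_force"],o["grip_width"])
def edges(r,sg,lo,hi):
    g=np.gradient(cv2.GaussianBlur(r.reshape(1,-1).astype(np.float32),(0,0),1.5).ravel(),YS)*sg
    k=(YS>=lo)&(YS<=hi); i=np.flatnonzero(k)[np.argmax(g[k])]; return YS[i],g[i]
for n in("wrist","side"):
    c=capture(n)
    for z,xa,xb in((28,48,56),(30,68,78)):
        r=prof(rect(c,o,z),xa,xb); print(n,xa,xb,"y -10..-56:",r[180:272:3].astype(int))
        # sign: + = brighter with rising y
        if xa<60:
            k=(YS<-5)&(YS>-48); q=np.clip(r-np.percentile(r[k],60),0,None)*k; i=np.argmax(q); kk=abs(YS-YS[i])<5; print("  needle y",(q*YS*kk).sum()/(q*kk).sum())
        else: print("  left blk",edges(r,-1,-18,-5),"slot L",edges(r,1,-32,-20),"slot R",edges(r,-1,-46,-34),"right end",edges(r,1,-62,-48))
E
python3 meas.py
```

```text
27.975 0.7811745281119242 [-1.5  -0.07  3.02] 34.94093238645349
wrist 48 56 y -10..-56: [ 94  93  93  93  93  93  93  95  97  94  95  99 100 128 173 191 188 159 106  93  93  93  93  93  95  98  98  96  96  98  99]
  needle y -32.910811832327816
wrist 68 78 y -10..-56: [120 136 219 230 230 231 231 231 230 229 230 230 156  94  97 105 109 112 117 121 174 227 229 229 230 231 230 228 228 230 218]
  left blk (np.float64(-12.0), np.float32(42.213715)) slot L (np.float64(-28.0), np.float32(54.03363)) slot R (np.float64(-40.0), np.float32(40.913788)) right end (np.float64(-56.0), np.float32(48.903366))
side 48 56 y -10..-56: [107 107 107 106 102  98  96  96  99 109 125 145 161 167 166 159 145 127 111 102 101 102 103 101  99  99 100 101 101 100  95]
  needle y -30.11471454627973
side 68 78 y -10..-56: [172 186 190 188 187 187 188 188 184 172 150 129 121 121 123 126 131 141 157 175 187 190 188 187 187 187 187 183 167 142 115]
  left blk (np.float64(-9.0), np.float32(12.473709)) slot L (np.float64(-25.0), np.float32(14.478149)) slot R (np.float64(-37.5), np.float32(11.304764)) right end (np.float64(-53.5), np.float32(17.687836))
```

Both cameras say 1.1 mm remains, about 3.2°.

Call:
play_rows:
  rows:
    - [[0,0,0],[0,0,-0.2]]
    - [[0,0,0],[0,0,-0.2]]
    - [[0,0,0],[0,0,0]]
    - [[0,0,0],[0,0,0]]

```text
time: 28.58
tool_pos: [528.2, 124.6, 59.6]
tcp_rot: [-3.141, 0.0, 0.724]
contact_force: [-3.1, 0.4, 4.7]
grip_width: 34.8
finger_force: 30.0
```

```bash
python3 meas.py
python3 - <<'E'
from rect import *
o=get_obs(); c=capture("wrist"); a,b=rect(c,o,30),rect(c,o,28)
def sub(r,lo,hi):
    g=np.abs(np.gradient(cv2.GaussianBlur(r.reshape(1,-1).astype(np.float32),(0,0),1.5).ravel())); k=(YS>=lo)&(YS<=hi); g=g*k; i=g.argmax(); kk=abs(YS-YS[i])<=2; return round(float((g*YS*kk).sum()/(g*kk).sum()),2)
for x in range(64,88,3): r=prof(a,x,x+1.5); print(x,sub(r,-18,-8),sub(r,-32,-24),sub(r,-44,-36),sub(r,-60,-52))
for x in range(36,64,3): r=prof(b,x,x+1.5); print("needle",x,sub(r,-33.5,-28),sub(r,-40,-34),r[200:250:4].astype(int))
E
```

```text
28.575 0.7242952949529275 [-3.09  0.35  4.72] 34.83485972589731
wrist 48 56 y -10..-56: [ 96  95  94  95  95  95  95  96 100  98  96 100 101 105 143 185 195 186 146 102  95  95  95  95  95  99 100  99  99 100 101]
  needle y -33.9951021919115
wrist 68 78 y -10..-56: [122 139 223 232 233 233 234 234 232 231 233 232 158  96 100 108 111 115 119 123 176 230 231 232 233 233 232 231 231 232 221]
  left blk (np.float64(-12.0), np.float32(42.783768)) slot L (np.float64(-28.0), np.float32(53.629013)) slot R (np.float64(-40.0), np.float32(41.12216)) right end (np.float64(-56.0), np.float32(50.68068))
side 48 56 y -10..-56: [107 107 107 107 104 100  98  96  97 100 109 125 147 164 171 169 160 144 125 109 103 103 103 101  99  98 100 101 102 102 101]
  needle y -31.555142008107502
side 68 78 y -10..-56: [172 187 190 188 187 187 188 188 185 172 150 130 121 121 123 126 131 142 158 175 186 189 188 187 187 187 187 182 167 142 116]
  left blk (np.float64(-9.0), np.float32(12.478699)) slot L (np.float64(-25.0), np.float32(14.369644)) slot R (np.float64(-37.0), np.float32(11.192001)) right end (np.float6
[... 355 characters left out ...]
]
needle 39 -29.14 -38.93 [103 101  97  96 111 197 205 204 202 198 116 102 102]
needle 42 -29.09 -39.02 [103 103 101  98 111 198 204 204 202 200 115 102 102]
needle 45 -29.48 -38.66 [ 98 102 103 103 108 188 213 209 204 178 110  97  97]
needle 48 -30.48 -37.81 [ 95 100 100 100 100 127 202 204 204 135  93  94  94]
needle 51 -31.15 -37.3 [ 96 101 102 102 102 114 184 211 187 123  95  95  95]
needle 54 -31.91 -36.29 [ 95  97  84  95 100 101 143 187 150  96  95  95  95]
needle 57 -32.3 -38.71 [100 101  99  93  88  98 101 119 121 116 105 101 101]
needle 60 -28.98 -39.61 [225 226 225 228 211  90 104 120 121 123 127 213 222]
needle 63 -29.02 -39.6 [234 234 232 233 221  95 101 119 121 122 128 223 232]
```

The needle centre is at -34.1 and the slot centre at -34.0, with no skew. Letting go and rising straight up.

Call:
play_rows:
  rows:
    - [[0,0,0],[0,0,0]]
    - [[0,0,0],[0,0,0]]
    - [[0,0,0],[0,0,0]]
    - [[0,0,0],[0,0,0]]
    - [[0,0,0],[0,0,0]]
    - [[0,0,0],[0,0,0]]
    - [[0,0,0],[0,0,0]]
    - [[0,0,0.4],[0,0,0]]
    - [[0,0,0.8],[0,0,0]]
    - [[0,0,0.8],[0,0,0]]
    - [[0,0,0.8],[0,0,0]]
    - [[0,0,0.4],[0,0,0]]
  hand: 1

```text
time: 30.22
tool_pos: [529.1, 124.7, 157.7]
tcp_rot: [3.14, -0.002, 0.724]
contact_force: [-0.0, -0.4, -0.8]
grip_width: 92.0
finger_force: 0.0
```

```bash
python3 meas.py
python3 - <<'E'
from rect import *
w=capture("wrist"); s=capture("side"); t=capture("top")
f=np.zeros((600,800,3),np.uint8); f[:300,:480]=cv2.resize(w["frame"],(480,300)); f[300:,:480]=cv2.resize(s["frame"],(480,300)); f[:300,480:]=cv2.resize(s["frame"][85:205,250:378],(320,300),interpolation=cv2.INTER_CUBIC); f[300:,480:]=cv2.resize(rect(w,get_obs()),(320,220),interpolation=cv2.INTER_CUBIC)[:300] if False else cv2.resize(rect(w,get_obs()),(320,300))
cv2.imwrite("pics/fin.png",f[:,:,::-1])
for n,c in(("side",s),("top",t)):
    for d in pinpoint("candlestick_a",n)[:2]: print(n,d["p"],atz(c,d["at"],0))
E
```

```text
30.225 0.7242024456080516 [-0.03 -0.39 -0.75] 92.00248512659999
wrist 48 56 y -10..-56: [ 79  79  79  78  78  78  78  78  79  82  84  84  84  95 130 159 164 147 107  64  58  72  78  78  78  79  80  83  84  84  84]
  needle y -33.51758876223922
wrist 68 78 y -10..-56: [101 123 184 206 207 208 209 208 207 206 207 202 143  73  70  79  85  94  99 105 148 198 206 206 207 208 207 205 204 206 184]
  left blk (np.float64(-12.0), np.float32(33.89952)) slot L (np.float64(-28.0), np.float32(45.624626)) slot R (np.float64(-40.0), np.float32(33.171173)) right end (np.float64(-56.0), np.float32(42.28808))
side 48 56 y -10..-56: [108 109 110 109 105 102  99  98  98 102 112 128 149 165 173 171 162 146 127 111 105 103 103 102 101 101 101 101 103 104 104]
  needle y -31.560111653756874
side 68 78 y -10..-56: [174 188 192 191 189 189 189 190 187 174 152 131 123 124 126 128 133 143 160 177 188 191 191 190 189 189 190 185 170 144 118]
  left blk (np.float64(-9.0), np.float32(12.471191)) slot L (np.float64(-25.0), np.float32(14.602737)) slot R (np.float64(-37.0), np.float32(11.268875)) right end (np.float64(-53.5), np.float32(17.765549))
side 0.68 [668. 127.   0.]
side 0.67 [649. 419.   0.]
top 0.69 [645. 422.   0.]
top 0.56 [ 607. -442.    0.]
```

View pics/fin.png

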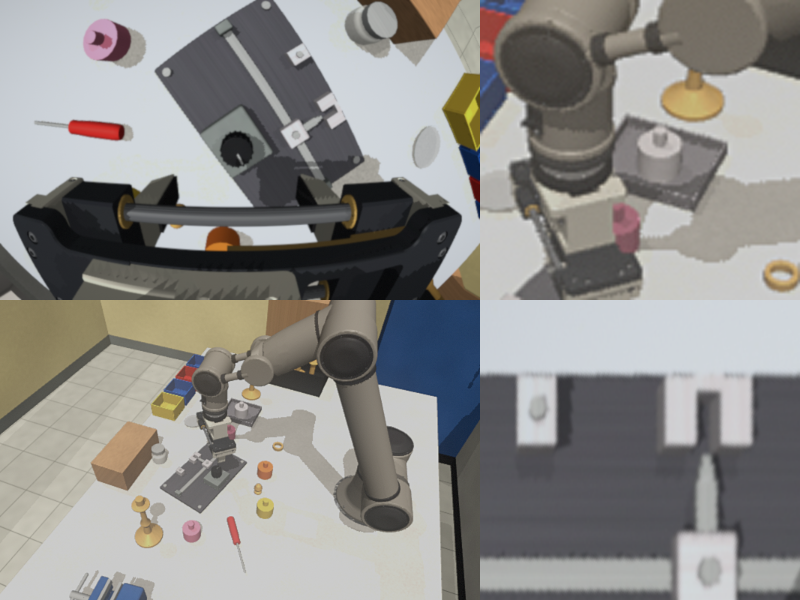

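The final composite shows the cap upright in the tray (upper right, (657,157)), the needle squarely facing the slot (lower right, (708,455)), and the candlesticks standing. The side view shows the needle did not move on release. Handing in.

```bash
python3 -c "
from plant import bot; print(bot.close_job())"
```

```text
the job is handed in; nothing more can be done
None
```

The job is handed in: the cap stands upright in the tray, the needle is within about 0.5 mm of the notched slot's centre with the knob released, both candlesticks are standing, and it took about 30 s of the 72 s; the first grip on the cap closed on nothing, without touching it.

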